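Roll the trolley wheel into its chock and clip it in

ROBOT

A 6-joint arm with a two-finger parallel gripper is mounted at the origin on a cart in front of the work surface, level with it; the furniture and walls round the work are solid. World frame = base frame: x ahead of the robot, y to its left, z up, the work surface at z = 0. Lengths are in m, angles in rad, forces in N, time in s.
With the tool pointing down it reaches from about 0.275 to 0.75 m from the base axis. Payload 10.2 kg.
Tool frame: the origin (TCP) lies midway between the tips of the shut fingers; the grasp point (between the pads) lies 19 mm behind it (env.hold_point_z is the distance from the TCP to the grasp point, in m); x points along the fingers, z is the direction in which the jaws open and shut, and the axes are right-handed (so a half turn about x gives the same grasp; the last joint's range is limited). The gripper opens to 85 mm and grips with 20 to 120 N. Pads are 22 mm wide; open, the fingers measure 114 mm over their backs; the gripper's body (76 mm by 85 mm) begins 54 mm behind the grasp point. The pads swing forward as they close: fully open they stand 13 mm farther back than shut.
Start: joints at [0.984, 0.313, 1.498, -0, 1.331, -0.223], TCP at [0.187, 0.491, 0.231] pointing down, gripper open.
Joint ranges: [-2.94, 2.94], [-0.97, 2.17], [0.19, 2.56], [-1.23, 4.37], [0.02, 3.11], [-2.88, 2.88]. Speed limits (rad/s): [2.39, 2.39, 3.01, 3.14, 3.14, 3.14].

INTERFACE

Orientations are given as a unit quaternion [x, y, z, w].
In Python, from bench import env, kinematics, monitor, eyes, job gives the robot as it stands. The module is installed in compiled form; this text tells all that it offers. Calls block until the motion is done:
- env.reach(position, orientation): joint-space move of the TCP to a pose.
- env.movel(position, velocity=0.15, frame=None, guard=None): straight line of the TCP; frame=None keeps the orientation; velocity is the mean speed in m/s. With guard (N) it stops when the force on the tool has changed by that much, and returns True; else False.
- env.set_joints(angles): joint-space move.
- env.release() and env.close_gripper(effort=None): open the fingers fully, or close them until they stop; effort is the grip in N (None keeps the last).
- env.hold(seconds).
- kinematics.ik(position, orientation): joint angles nearest the present ones, or None.
- monitor.sense(): the state.
- eyes.grab_frame(name): name is "scene" or "top" or "wrist"; returns a dict with "frame" (384x512x3 uint8, red, green, blue), "mtx" (3x3 intrinsics, pixels), "view" (4x4, takes a point from world to camera coordinates). Camera axes: x right, y down, z forward; pixel columns grow to the right and rows downward; lengths in m; the calibration is good to about 2 mm. A picture is of the moment at which its call begins. There is no depth.
A pose or a line that the arm cannot do raises env.MotionError and nothing moves.
- job.hand_in(): hands the job in, once; it reports no verdict.
The state is a dict: "clock": time; "joints": joint angles; "qvel": joint speeds; "joint_efforts": joint torques, N m; "position": TCP position; "ee_rot": TCP orientation; "contact_force": force on the tool from outside, world axes, zero at the start; "ft_torque": the same for the moment, N m; "finger_gap": opening from 0.0 (shut) to 1.0 (fully open).
Only numpy, scipy, OpenCV 4.12 (cv2) and the standard library are available. Lean on these libraries where they do the work, as an engineer would, in place of code of your own. Each camera call takes 0.05 s, during which the arm holds its last target.

TASK

Roll the trolley wheel across the bench on its rim, round the pan and the scourer, into the aluminium wheel chock through the chock's flared mouth, so that it drops between the two low bars. It must really roll (more than one full turn), never be lifted off the bench or fall over. Then swing the red-sleeved wire bail over until its sleeve lies on the tyre, leave the wheel parked upright and leave everything else on the bench where it is.

Things in the scene. Friction and masses are not known exactly. Their poses are not given: they have to be found in the camera images.
- wheel: Wheel on its rim: tyre 80 mm across, 26 mm wide; from each blue face a 20 mm thick steel axle end with a domed tip, 60 mm over both tips. 0.28-0.46 kg. Origin: hub centre, 40 mm up. y = axle; at the start z is up, x along its rolling line; both turn as it rolls. Fingers astride the tyre push both axle ends from behind; pinching the tyre stops or swivels it; pushed at 0.1 m/s, it coasts on 3 cm.
- chock: Aluminium chock, fixed. Origin on the bench under a parked hub. The wheel enters from -x moving along +x, axle along y, over a bar (5 mm high, x -30 to -20 mm; hub rises 5 mm), and drops on the bench before an equal bar at x +20 to +30. Side guides 12 mm high, 36 mm apart inside from x -30 to +65, flared to 62 mm at the mouth, x -60. Hinge blocks 26 mm high at x +56, y +-33.
- bail (a joint): Wire bail hinged on the chock on a line along its y at x +56 mm, height 16 mm. 0 rad: leaning 40 degrees back, away from the mouth (open); grows as it swings up (0.70 upright) and over towards the mouth; about 1.22 when the sleeve lies on a parked wheel's tyre. Stays where left (friction: under 1 N at the sleeve); pushing the sleeve from behind swings it.
- bail_bar (a point): Middle of the bail's cross bar, 75 mm from the hinge: a red sleeve 10 mm thick and 38 mm long, parallel to the chock's y, between two 6 mm wire legs 48 mm apart.
- pan: Bystander: small steel pan, 108 (x) x 176 (y) mm over its rim, 65 mm high, open at the top; origin at the centre of its underside. Stands between the wheel's place and the chock; leave it alone.
- scourer: Bystander: flat blue scouring pad 68 (x) x 100 (y) x 12 mm, origin at the centre of its underside, on the robot's side of the pan; leave it alone.
- pepper_mill: Bystander: wooden pepper mill, 58 mm thick, 160 mm high, at the back; origin at its foot.
- spice_jar: Bystander: spice jar with a red cap, 45 mm thick, 106 mm high, at the back; origin at its foot.
- timer: Bystander: white dial timer, the nearer of two, 68 mm wide, 50 mm high, at the back; origin at its foot.
There are look-alikes about, which are no part of the job. Leave any green or orange look-alike of the wheel alone.

How it is judged:
By the outcome, as a careful person would: the job done as asked, in the order asked, and still so for the second after the job is handed in, with the robot touching nothing.
It also fails if it takes over 72 s, if anything falls off the work surface, if the arm or the gripper's body presses on something with over 40 N, if the wrist force passes 120 N, or if a joint passes its speed limit or range.

## Working session

There is one attempt and no reset: what is moved stays moved. The work goes in short steps, each a Python script; the robot and the scene stay as the last script left them, time stands still between calls to the robot, and variables do not carry over. Pictures are saved under pics/ and viewed, and the job is handed in when it is done.

```bash
mkdir -p pics; python3 - <<'E'
from bench import env, kinematics, monitor, eyes, job
import cv2,numpy as np
for n in ("scene","top","wrist"):
    f=eyes.grab_frame(n); cv2.imwrite(f"pics/{n}0.png",f["frame"][:,:,::-1]); print(n,np.round(f["mtx"],1).tolist(),np.round(f["view"],3).tolist())
s=monitor.sense(); print(s)
E
```

```text
scene [[423.1, 0.0, 261.3], [0.0, 423.1, 182.9], [0.0, 0.0, 1.0]] [[0.777, -0.629, 0.019, -0.377], [-0.427, -0.549, -0.718, 0.351], [0.462, 0.55, -0.696, 1.213], [0.0, 0.0, 0.0, 1.0]]
top [[450.8, 0.0, 259.9], [0.0, 450.8, 199.2], [0.0, 0.0, 1.0]] [[-0.009, -1.0, 0.013, 0.119], [-0.983, 0.007, -0.186, 0.572], [0.186, -0.015, -0.982, 1.432], [0.0, 0.0, 0.0, 1.0]]
wrist [[313.2, 0.0, 255.3], [0.0, 313.2, 196.7], [0.0, 0.0, 1.0]] [[0.356, 0.934, -0.002, -0.525], [0.89, -0.339, 0.304, -0.039], [0.283, -0.11, -0.953, 0.381], [0.0, 0.0, 0.0, 1.0]]
{'clock': 0.15, 'joints': array([ 9.83592371e-01,  3.13329700e-01,  1.49822104e+00, -1.08837912e-05,
        1.33104555e+00, -2.23416602e-01]), 'qvel': array([ 0.0016544 , -0.00075468, -0.00141801,  0.001413  , -0.00174012,
       -0.00049574]), 'joint_efforts': array([ 2.38123081e-03, -4.12361205e+01, -2.59799695e+01, -7.46619457e-05,
        3.16517777e-03,  2.63682452e-06]), 'position': array([0.18671734, 0.49047071, 0.23087797]), 'ee_rot': array([-0.40144111,  0.58252515,  0.40117087,  0.5818689 ]), 'contact_force': array([0.93753595, 1.14546168, 0.22124671]), 'ft_torque': array([ 0.0040945 , -0.01288009, -0.0167435 ]), 'finger_gap': 1.001641728097549}
```

View pics/scene0.png

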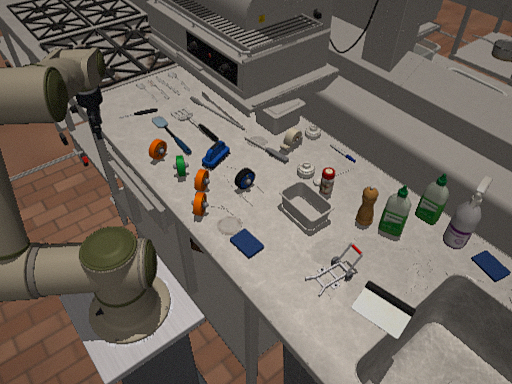

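View pics/top0.png

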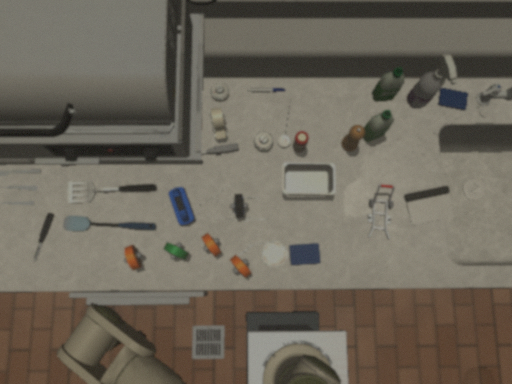

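View pics/wrist0.png

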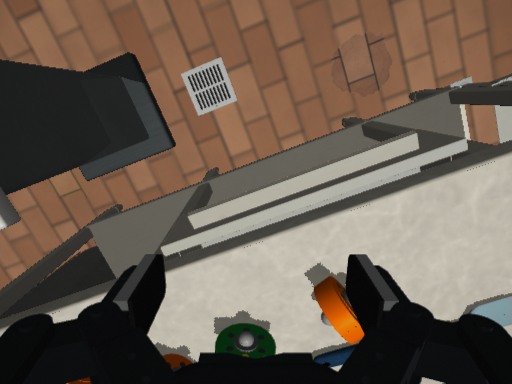

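The target wheel looks like the black-tyred, blue-faced one at top (239,206) / scene (245,179). The green one (scene 181,165) and the orange ones (158,150; 202,180; 200,204) are look-alikes. The chock is at top (381,210). I'll confirm this with enlarged crops.

```bash
python3 - <<'E'
import cv2,numpy as np
s=cv2.imread("pics/scene0.png");t=cv2.imread("pics/top0.png")
def c(i,x,y,w,h,k): return cv2.resize(i[y:y+h,x:x+w],None,fx=k,fy=k,interpolation=cv2.INTER_CUBIC)
a=np.hstack([c(s,215,155,66,50,6),c(t,210,182,66,50,6)])
b=np.hstack([c(s,295,235,80,60,5),c(t,340,175,80,60,5)])
cv2.imwrite("pics/cropA.png",a);cv2.imwrite("pics/cropB.png",b)
cv2.imwrite("pics/cropC.png",c(t,220,120,200,150,4))
E
```

```text
(no output)
```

View pics/cropA.png

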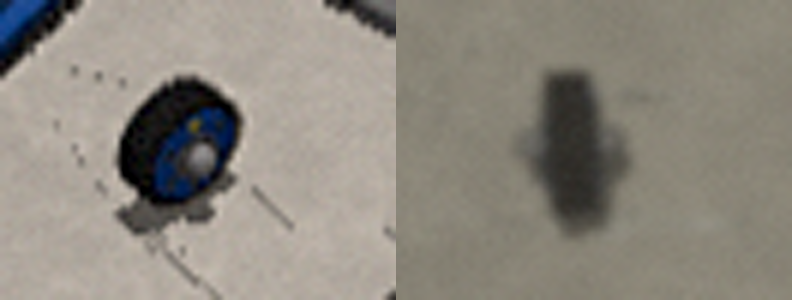

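View pics/cropB.png

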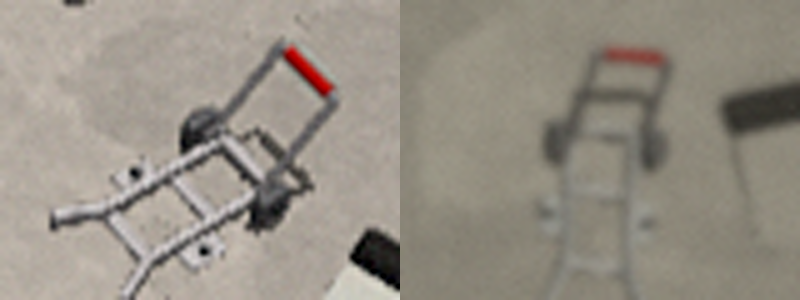

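View pics/cropC.png

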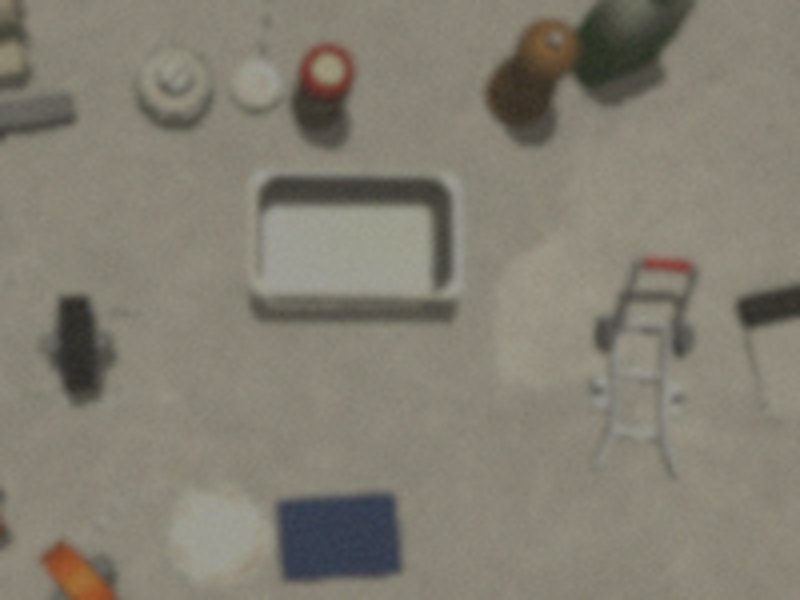

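```bash
cat > h.py <<'E'
import numpy as np, cv2
from bench import env, kinematics, monitor, eyes, job
from scipy.spatial.transform import Rotation as Ro
def unproj(f,uv,z):
    K,V=f["mtx"],f["view"]; R,t=V[:3,:3],V[:3,3]
    d=R.T@np.linalg.inv(K)@np.array([uv[0],uv[1],1.]); c=-R.T@t
    return c+d*(z-c[2])/d[2]
def proj(f,P):
    P=np.atleast_2d(P); p=P@f["view"][:3,:3].T+f["view"][:3,3]; q=p@f["mtx"].T
    return q[:,:2]/q[:,2:]
def save(f,name,crop=None,k=1,pts=()):
    im=f["frame"][:,:,::-1].copy(); x0=y0=0
    if crop: x0,y0,w,h=crop; im=im[y0:y0+h,x0:x0+w]
    im=cv2.resize(im,None,fx=k,fy=k,interpolation=cv2.INTER_CUBIC)
    for p in pts: cv2.circle(im,(int((p[0]-x0+.5)*k),int((p[1]-y0+.5)*k)),2,(0,0,255),-1)
    cv2.imwrite("pics/"+name,im)
def down(a):
    """tool down (tool x = -z world); tool z (jaw axis) horizontal at world angle a"""
    z=np.array([np.cos(a),np.sin(a),0]); x=np.array([0,0,-1.]); y=np.cross(z,x)
    return Ro.from_matrix(np.stack([x,y,z],1)).as_quat()
def circ(c,ax,r,n=40):
    ax=ax/np.linalg.norm(ax); u=np.cross(ax,[0,0,1.]); u/=np.linalg.norm(u); v=np.cross(ax,u)
    t=np.linspace(0,2*np.pi,n); return c+r*(np.cos(t)[:,None]*u+np.sin(t)[:,None]*v)
def wheelpts(x,y,h,z=.04):
    ax=np.array([-np.sin(h),np.cos(h),0]); c=np.array([x,y,z])
    return np.vstack([circ(c+.013*ax,ax,.04),circ(c-.013*ax,ax,.04),circ(c+.026*ax,ax,.008,12),circ(c-.026*ax,ax,.008,12)])
def chockpts(x,y,h,bail=0.):
    L=[]
    for s in (-1,1):
        for a in np.linspace(-.06,-.03,5): L.append([a,s*(.031-(a+.06)/.03*.013),.012])
        for a in np.linspace(-.03,.065,10): L.append([a,s*.018,.012])
        L.append([.056,s*.033,.026])
    for b in (-.025,.025):
        for yy in np.linspace(-.018,.018,4): L.append([b,yy,.005])
    t=.7-bail-.0
    t=np.deg2rad(40)-bail
    for yy in np.linspace(-.019,.019,5): L.append([.056+.075*np.sin(t),yy,.016+.075*np.cos(t)])
    L=np.array(L); c,s=np.cos(h),np.sin(h)
    return np.stack([x+c*L[:,0]-s*L[:,1],y+s*L[:,0]+c*L[:,1],L[:,2]],1)
E
python3 - <<'E'
from h import *
t=eyes.grab_frame("top"); s=eyes.grab_frame("scene")
def T(n,f,u,z): print(n,np.round(unproj(f,u,z),3))
T("axL",t,(231.5,206),.04);T("axR",t,(247,208.7),.04)
T("wheel top front",t,(239,194),.04);T("wheel rear",t,(240,221),.03)
T("sl",t,(380.75,186),.073);T("sr",t,(393,186.75),.073)
T("flL",t,(369.75,236.5),.01);T("flR",t,(388.25,238.5),.01)
for n,u in dict(pan1=(282,163),pan2=(335,163.5),pan3=(282,195),pan4=(335,196)).items(): T(n,t,u,.065)
for n,u in dict(s1=(289.5,245.5),s2=(318.5,243.5),s3=(291,265),s4=(320,263)).items(): T(n,t,u,.012)
# scene wheel: near face hub tip
T("hub scene",s,(215+203/6,155+155/6),.04)
T("sleeve sc",s,(295+290/5,235+52/5),.073);T("sleeve sc",s,(295+333/5,235+93/5),.073)
T("flare",s,(295+52/5,235+217/5),.01)
T("orange",t,(240,266),.04);T("orange2",t,(211,244),.04);T("edge",t,(240,289),0)
E
```

```text
axL [0.554 0.208 0.04 ]
axR [0.544 0.157 0.04 ]
wheel top front [0.594 0.183 0.04 ]
wheel rear [0.505 0.181 0.03 ]
sl [ 0.611 -0.282  0.073]
sr [ 0.608 -0.322  0.073]
flL [ 0.452 -0.253  0.01 ]
flR [ 0.445 -0.315  0.01 ]
pan1 [0.693 0.04  0.065]
pan2 [ 0.69  -0.136  0.065]
pan3 [0.585 0.042 0.065]
pan4 [ 0.58  -0.132  0.065]
s1 [0.424 0.017 0.012]
s2 [ 0.43  -0.08   0.012]
s3 [0.36  0.013 0.012]
s4 [ 0.365 -0.083  0.012]
hub scene [0.56  0.166 0.04 ]
sleeve sc [ 0.615 -0.281  0.073]
sleeve sc [ 0.613 -0.318  0.073]
flare [ 0.453 -0.25   0.01 ]
orange [0.357 0.18  0.04 ]
orange2 [0.428 0.275 0.04 ]
edge [0.283 0.182 0.   ]
```

```bash
python3 - <<'E'
from h import *
h=np.deg2rad(-8)
# pick jaw orientation
q0=monitor.sense()["joints"]
for a in (h+np.pi/2,h-np.pi/2):
    j=kinematics.ik([.55,.182,.17],down(a)); print(None if j is None else np.round(j,2))
A=np.array([.55,.182]);B=np.array([.47,-.13]);C=np.array([.38,-.277])
def chk(n,p,z,ang):
    for k in (0,np.pi):
        j=kinematics.ik([p[0],p[1],z],down(ang+k)); print(n,k>0,None if j is None else np.round(j,2))
ab=np.arctan2(*(B-A)[::-1]);bc=np.arctan2(*(C-B)[::-1])
chk("A",A,.055,ab+np.pi/2);chk("Apush",A-.06*np.array([np.cos(ab),np.sin(ab)]),.02,ab+np.pi/2)
chk("B",B,.055,ab+np.pi/2);chk("C",C,.055,bc+np.pi/2);chk("Cch",C,.055,np.deg2rad(84));chk("Cpush",C-[.06,0],.02,np.deg2rad(84))
chk("bail",[.63,-.303],.06,np.deg2rad(84));chk("bail90",[.63,-.303],.06,np.deg2rad(-6))
E
```

```text
[ 0.12  0.48  1.42 -0.    1.24 -1.31]
[ 0.12  0.48  1.42 -0.    1.24  1.83]
A False [ 0.12  0.62  1.52 -0.    1.    0.37]
A True [ 0.12  0.62  1.52 -0.    1.   -2.77]
Apush False [ 0.21  0.73  1.43 -0.    0.98  0.46]
Apush True [ 0.21  0.73  1.43 -0.    0.98 -2.68]
B False [-0.51  0.46  1.81 -0.    0.87 -0.26]
B True None
C False [-0.88  0.43  1.86 -0.    0.85 -0.33]
C True [-0.88  0.43  1.86 -0.    0.85  2.81]
Cch False [-0.88  0.43  1.86 -0.    0.85 -2.35]
Cch True [-0.88  0.43  1.86 -0.    0.85  0.8 ]
Cpush False [-0.99  0.42  2.02 -0.    0.71 -2.46]
Cpush True [-0.99  0.42  2.02 -0.    0.71  0.68]
bail False [-0.62  0.85  1.07 -0.    1.22 -2.08]
bail True [-0.62  0.85  1.07 -0.    1.22  1.06]
bail90 False [-0.62  0.85  1.07 -0.    1.22 -0.51]
bail90 True [-0.62  0.85  1.07 -0.    1.22  2.63]
```

```bash
python3 - <<'E'
from h import *
env.reach([.55,.182,.17],down(np.deg2rad(82)))
w=eyes.grab_frame("wrist"); save(w,"w1.png"); s=eyes.grab_frame("scene"); save(s,"s1.png",(190,130,130,100),6)
print(monitor.sense()["clock"])
p=np.vstack([proj(w,wheelpts(.55,.182,np.deg2rad(-8)))]); save(w,"w1o.png",None,1.5,p)
E
```

```text
2.1
```

View pics/w1o.png

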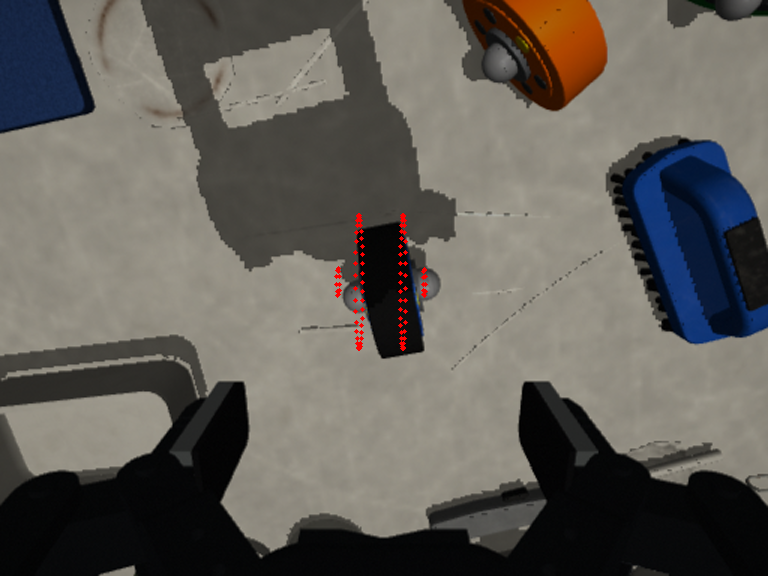

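View pics/s1.png

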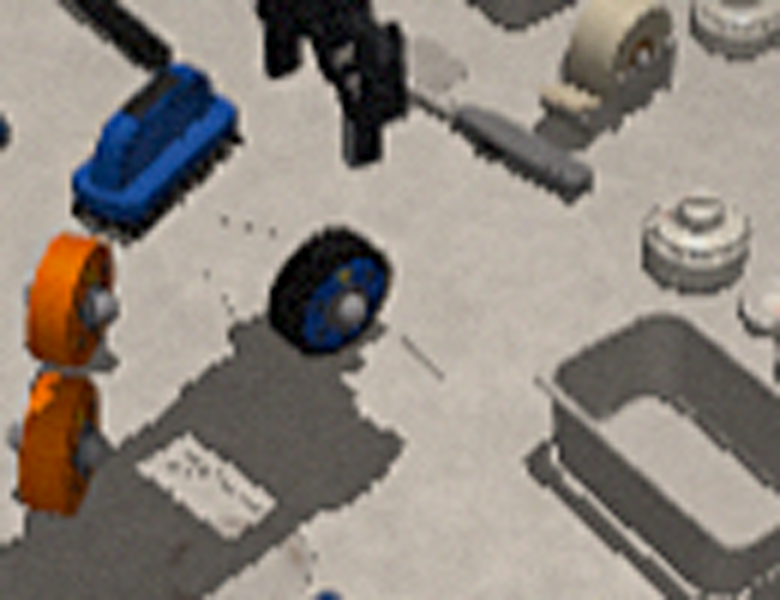

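Wrist image: black/blue wheel, axle domes at (237,197) and (284,189) px (full-size frame). The target is confirmed; now I'll refine its pose.

```bash
python3 - <<'E'
from h import *
w=eyes.grab_frame("wrist")
l=unproj(w,(236.7,196.8),.04);r=unproj(w,(284.5,189),.04); print(l,r)
m=(l+r)/2; d=l-r if l[1]>r[1] else r-l
h=np.arctan2(d[1],d[0])-np.pi/2; print(m,np.rad2deg(h),np.linalg.norm(d))
save(w,"w2.png",(200,120,120,140),4,proj(w,wheelpts(m[0],m[1],h)))
E
```

```text
[0.55646522 0.16550714 0.04      ] [0.55511402 0.20961693 0.04      ]
[0.55578962 0.18756203 0.04      ] 1.7545774190306997 0.0441304775769496
```

View pics/w2.png

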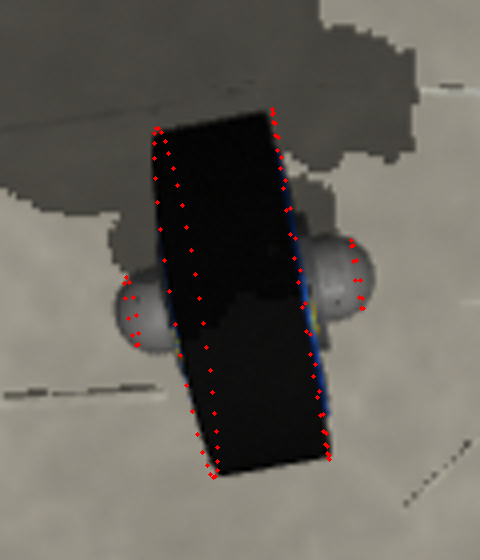

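```bash
python3 - <<'E'
from h import *
A=np.array([.5558,.1876]);B=np.array([.47,-.13])
q=down(np.deg2rad(91.75))
env.reach([A[0],A[1],.11],q)
env.movel([A[0],A[1],.054],velocity=.08,guard=8)
env.close_gripper(20)
s=monitor.sense();print(s["finger_gap"],s["contact_force"],s["position"],s["clock"])
ab=np.arctan2(*(B-A)[::-1]); print(np.rad2deg(ab))
env.reach([A[0],A[1],s["position"][2]],down(ab+np.pi/2))
s=monitor.sense();print(s["finger_gap"],s["contact_force"],s["position"],s["clock"])
save(eyes.grab_frame("scene"),"s3.png",(190,130,130,100),6)
save(eyes.grab_frame("wrist"),"w3.png")
E
```

```text
0.29882461202015215 [-0.23514087  1.25463725  2.05657183] [0.55588275 0.18774839 0.05418084] 3.9167
-105.11764575555634
0.30012086474576477 [1.00965296 2.34365386 0.3658615 ] [0.55587235 0.18775457 0.05420335] 5.55
```

View pics/s3.png

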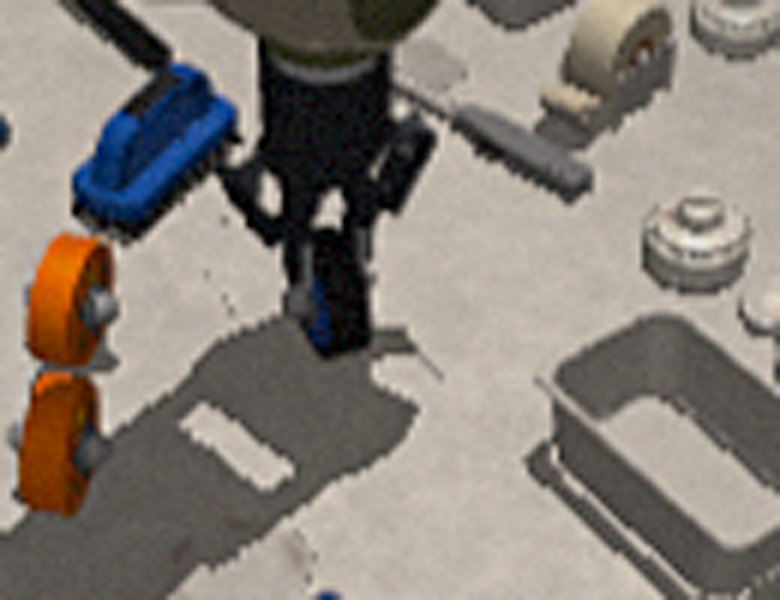

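View pics/w3.png

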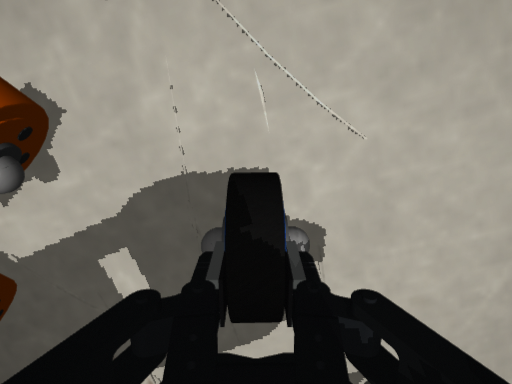

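```bash
cat >> h.py <<'E'
def swait(): return monitor.sense()
def P(p,z): return [p[0],p[1],z]
def setup_push(hub,ang,back=.066,z=.02,jaw=None):
    d=np.array([np.cos(ang),np.sin(ang)]); jaw=ang+np.pi/2 if jaw is None else jaw
    s=monitor.sense()["position"]
    env.release(); env.movel([s[0],s[1],.12],velocity=.2)
    p=hub-back*d
    env.reach(P(p,.12),down(jaw)); env.close_gripper(20); env.movel(P(p,z),velocity=.2)
def look(name,hub,ang,topcrop=None):
    t=eyes.grab_frame("top"); s=eyes.grab_frame("scene"); w=eyes.grab_frame("wrist")
    pts=wheelpts(hub[0],hub[1],ang)
    for n,f in (("t",t),("s",s)):
        c=proj(f,[[hub[0],hub[1],.04]])[0]; x0=int(np.clip(c[0]-40,0,432)); y0=int(np.clip(c[1]-35,0,314))
        save(f,name+n+".png",(x0,y0,80,70),5)
    a=cv2.imread(f"pics/{name}t.png");b=cv2.imread(f"pics/{name}s.png"); cv2.imwrite(f"pics/{name}ts.png",np.hstack([a,b]))
    save(w,name+"w.png",None,1.2,proj(w,pts))
    np.savez(f"pics/{name}.npz",mtx=w["mtx"],view=w["view"])
E
python3 - <<'E'
from h import *
A=np.array([.5558,.1876]);B=np.array([.47,-.13]); ab=np.arctan2(*(B-A)[::-1]); d=(B-A)/np.linalg.norm(B-A)
setup_push(A,ab)
H=A+.12*d
env.movel(P(H-.051*d,.02),velocity=.07)
env.hold(.4)
s=monitor.sense();print(s["contact_force"],s["position"],s["clock"])
look("p1",H,ab)
E
```

```text
[-0.48722655  0.0640691   0.40618561] [0.5377988  0.12102158 0.01999516] 10.9917
```

View pics/p1ts.png

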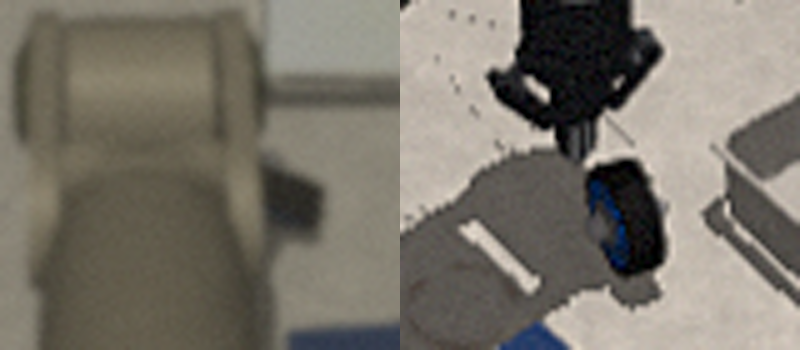

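View pics/p1w.png

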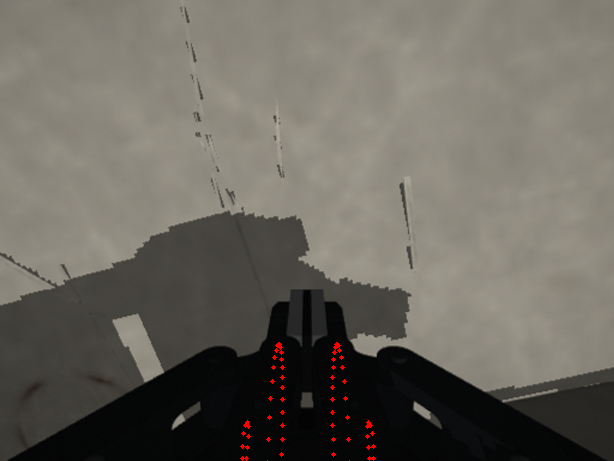

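```bash
cat >> h.py <<'E'
def overlay(name,hub,ang,k=6):
    s=eyes.grab_frame("scene"); c=proj(s,[[hub[0],hub[1],.04]])[0]; x0=int(c[0]-30);y0=int(c[1]-30)
    save(s,name+"a.png",(x0,y0,62,62),k); save(s,name+"b.png",(x0,y0,62,62),k,proj(s,wheelpts(hub[0],hub[1],ang)))
    cv2.imwrite(f"pics/{name}.png",np.hstack([cv2.imread(f"pics/{name}{i}.png") for i in "ab"]))
E
python3 - <<'E'
from h import *
A=np.array([.5558,.1876]);B=np.array([.47,-.13]); ab=np.arctan2(*(B-A)[::-1]); d=(B-A)/np.linalg.norm(B-A)
overlay("o1",A+.145*d,ab)
E
```

```text
(no output)
```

View pics/o1.png

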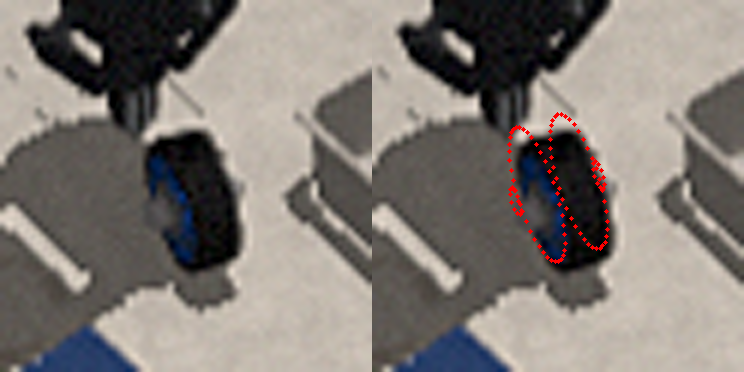

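```bash
cat >> h.py <<'E'
from scipy.optimize import minimize
def fit(hub,ang,name=None,cam="scene"):
    f=eyes.grab_frame(cam); im=f["frame"].astype(int); K=6
    c=proj(f,[[hub[0],hub[1],.04]])[0]; x0=int(c[0]-30);y0=int(c[1]-30)
    big=cv2.resize(f["frame"][y0:y0+60,x0:x0+60],None,fx=K,fy=K,interpolation=cv2.INTER_LINEAR).astype(int)
    m=((big.max(2)<48)|((big[:,:,2]-big[:,:,0]>35))).astype(np.uint8)
    tgt=None
    def sil(p):
        pts=proj(f,wheelpts(p[0],p[1],p[2])[:80])
        hull=cv2.convexHull((((pts-[x0,y0]+.5)*K)).astype(np.float32)).astype(np.int32)
        o=np.zeros(m.shape,np.uint8); cv2.fillPoly(o,[hull],1); return o
    # score only near the wheel: dilated union window
    def cost(p):
        o=sil(p); return -( (o&m).sum()*1.0-(o&(1-m)).sum()-0.5*((cv2.dilate(o,np.ones((15,15)))-o)&m).sum())/1000.
    best=None
    for dx in np.linspace(-.024,.024,7):
        for dy in np.linspace(-.024,.024,7):
            p=[hub[0]+dx,hub[1]+dy,ang]; v=cost(p)
            if best is None or v<best[0]: best=(v,p)
    p0=np.array(best[1])
    r=minimize(cost,p0,method="Nelder-Mead",options=dict(initial_simplex=p0+np.array([[0,0,0],[.006,0,0],[0,.006,0],[0,0,.12]])))
    p=r.x
    if name:
        a=cv2.resize(f["frame"][y0:y0+60,x0:x0+60][:,:,::-1],None,fx=K,fy=K,interpolation=cv2.INTER_CUBIC); b=a.copy()
        for q in proj(f,wheelpts(*p)): cv2.circle(b,tuple(((q-[x0,y0]+.5)*K).astype(int)),2,(0,0,255),-1)
        cv2.imwrite("pics/"+name+".png",np.hstack([a,b]))
    return p,r.fun
E
python3 - <<'E'
from h import *
A=np.array([.5558,.1876]);B=np.array([.47,-.13]); ab=np.arctan2(*(B-A)[::-1]); d=(B-A)/np.linalg.norm(B-A)
p,v=fit(A+.15*d,ab,"f1"); print(p,np.rad2deg(p[2]-ab),v); e=p[:2]-A; print(e@d, d[0]*e[1]-d[1]*e[0])
E
```

```text
[ 0.51525494  0.03709941 -1.95595631] -6.950395718250348 -5.935
0.15586634782836323 0.00010893583182698674
```

View pics/f1.png

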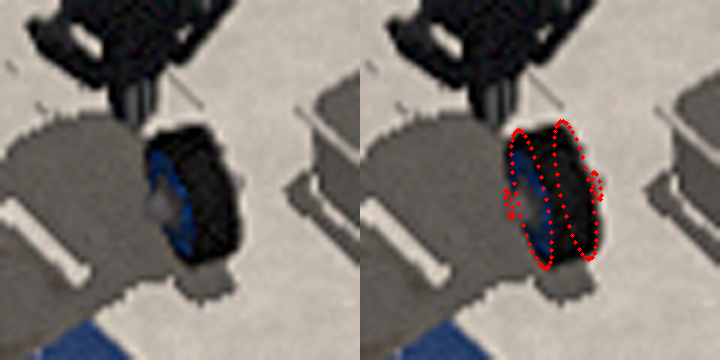

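```bash
python3 - <<'E'
from h import *
A=np.array([.5558,.1876]);B=np.array([.47,-.13]); ab=np.arctan2(*(B-A)[::-1]); d=(B-A)/np.linalg.norm(B-A)
L=np.linalg.norm(B-A)
env.movel(P(A+(L-.03-.051)*d,.02),velocity=.07)
env.hold(.5)
print(monitor.sense()["clock"],monitor.sense()["contact_force"])
p,v=fit(B,ab,"f2"); print(p,np.rad2deg(p[2]-ab),v); e=p[:2]-A; print(L,e@d, d[0]*e[1]-d[1]*e[0])
E
```

```text
14.45 [-0.18060864 -0.5114661  -0.22644949]
[ 0.47118799 -0.12351579 -1.91973067] -4.8748192661501 -6.6085
0.3289854100108392 0.3224157786221346 -0.0005442204842822929
```

View pics/f2.png

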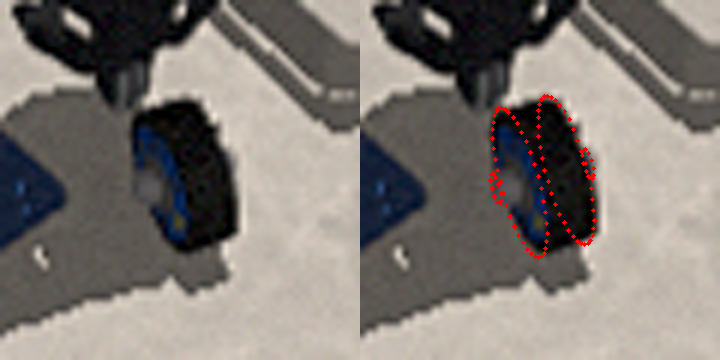

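```bash
python3 - <<'E'
from h import *
A=np.array([.5558,.1876]);B=np.array([.47,-.13]); ab=np.arctan2(*(B-A)[::-1]); d=(B-A)/np.linalg.norm(B-A)
s=monitor.sense()["position"]
env.movel([s[0]-.01*d[0],s[1]-.01*d[1],.12],velocity=.25)
env.release()
env.movel([.472,-.124,.13],velocity=.25)
w=eyes.grab_frame("wrist"); save(w,"w4.png",(180,100,150,150),5,proj(w,wheelpts(.472,-.124,ab)))
c=eyes.grab_frame("scene"); save(c,"s4.png",(300,235,70,65),9,proj(c,chockpts(.508,-.290,np.deg2rad(-6))))
t=eyes.grab_frame("top"); save(t,"t4.png",(340,175,80,75),8,proj(t,chockpts(.508,-.290,np.deg2rad(-6))))
print(monitor.sense()["clock"])
E
```

```text
16.475
```

View pics/w4.png

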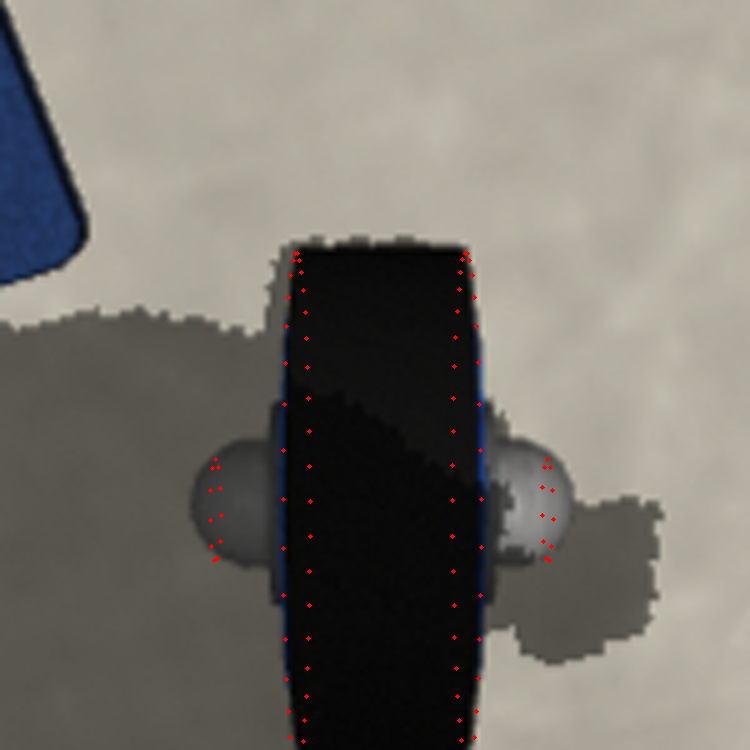

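View pics/s4.png

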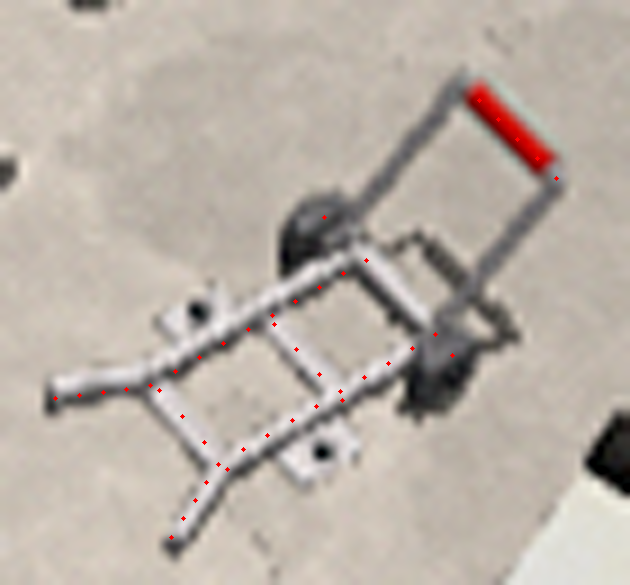

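View pics/t4.png

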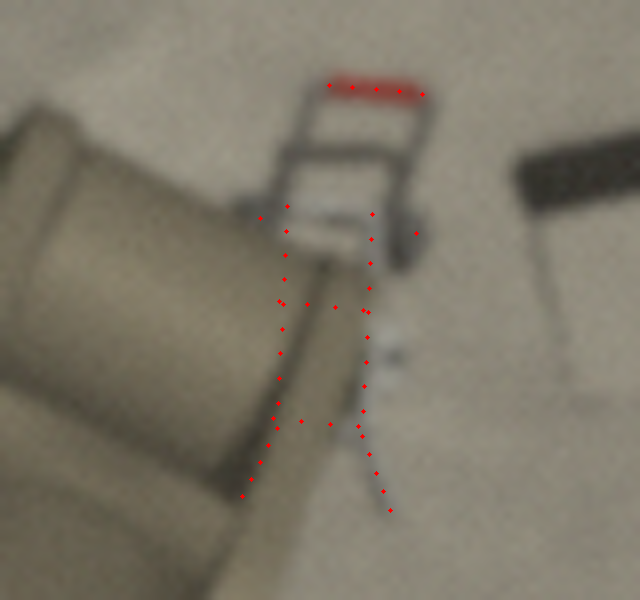

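```bash
python3 - <<'E'
from h import *
A=np.array([.5558,.1876]);B0=np.array([.47,-.13]); ab=np.arctan2(*(B0-A)[::-1])
B=np.array([.472,-.124]); C=np.array([.376,-.277]); bc=np.arctan2(*(C-B)[::-1]); d=(C-B)/np.linalg.norm(C-B); L=np.linalg.norm(C-B)
env.movel(P(B,.054),velocity=.1,guard=8)
env.close_gripper(20)
z=monitor.sense()["position"][2]
env.reach(P(B,z),down(bc+np.pi/2))
print(monitor.sense()["finger_gap"],monitor.sense()["contact_force"])
setup_push(B,bc)
env.movel(P(B+(L-.028-.051)*d,.02),velocity=.07)
env.hold(.5)
print(monitor.sense()["clock"],monitor.sense()["contact_force"])
p,v=fit(C,bc,"f3"); print(p,np.rad2deg(p[2]-bc),v); e=p[:2]-B; print(L,e@d, d[0]*e[1]-d[1]*e[0])
E
```

```text
0.29910635452785633 [0.69043013 0.1566088  1.90732095]
24.25 [ 0.74127534 -0.0932475   0.19897803]
[ 0.3768705  -0.27654954 -2.18312195] -2.977418223613616 -8.729
0.18062391868188443 0.17977969150408143 0.0004979537482789481
```

View pics/f3.png

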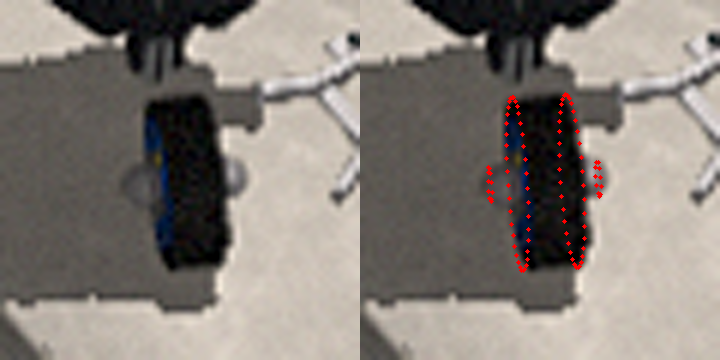

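```bash
python3 - <<'E'
from h import *
B=np.array([.472,-.124]); C=np.array([.376,-.277]); bc=np.arctan2(*(C-B)[::-1]); d=(C-B)/np.linalg.norm(C-B)
s=monitor.sense()["position"]
env.movel([s[0]-.01*d[0],s[1]-.01*d[1],.12],velocity=.25)
env.release()
env.movel(P(C,.12),velocity=.25)
w=eyes.grab_frame("wrist"); save(w,"w5.png",(180,100,150,150),5,proj(w,wheelpts(.376,-.277,bc)))
print(monitor.sense()["clock"])
E
```

```text
26.1917
```

View pics/w5.png

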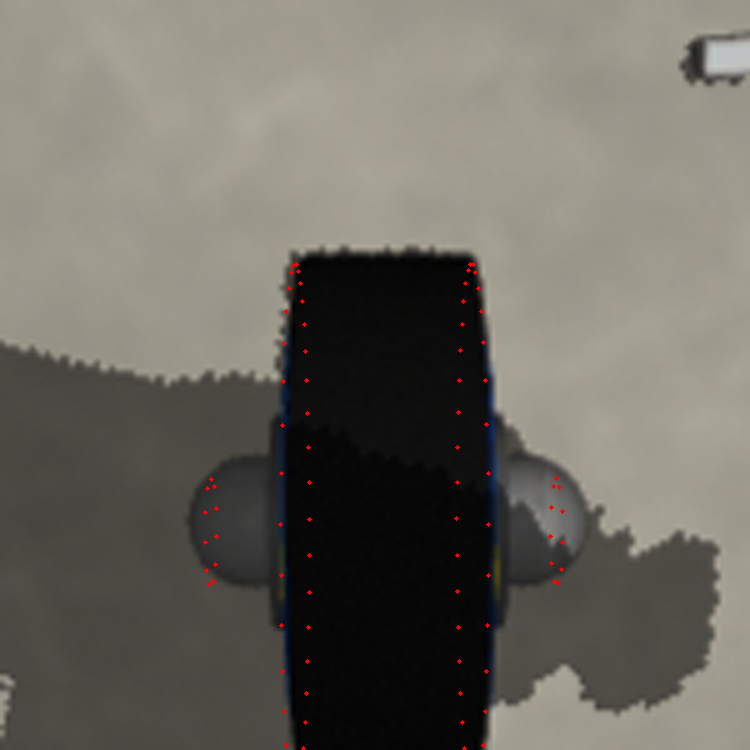

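```bash
python3 - <<'E'
from h import *
env.reach([.41,-.285,.2],down(np.deg2rad(-95.5)))
w=eyes.grab_frame("wrist"); save(w,"w6.png",None,1.5,proj(w,chockpts(.509,-.289,np.deg2rad(-5))))
print(monitor.sense()["clock"])
np.savez("pics/w6.npz",**w)
E
```

```text
27.3083
```

View pics/w6.png

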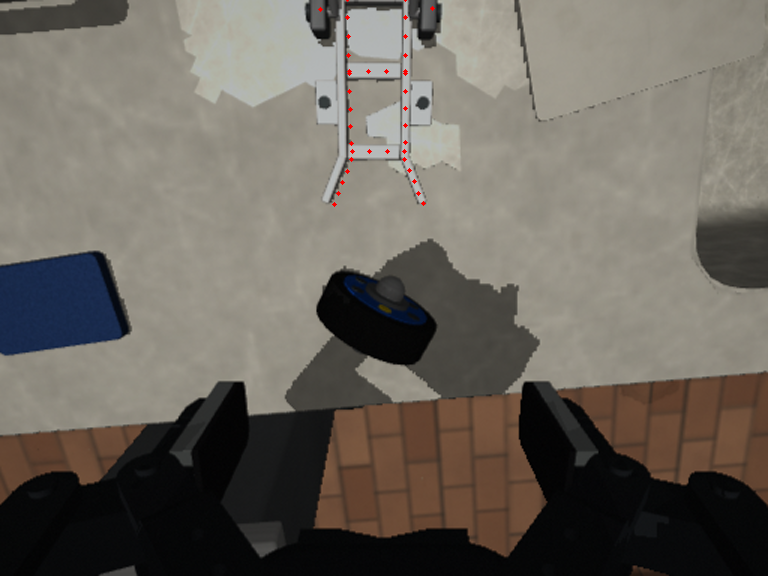

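```bash
python3 - <<'E'
from h import *
w=dict(np.load("pics/w6.npz"))
save(w,"w6a.png",(195,0,110,145),4)
E
```

```text
(no output)
```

View pics/w6a.png

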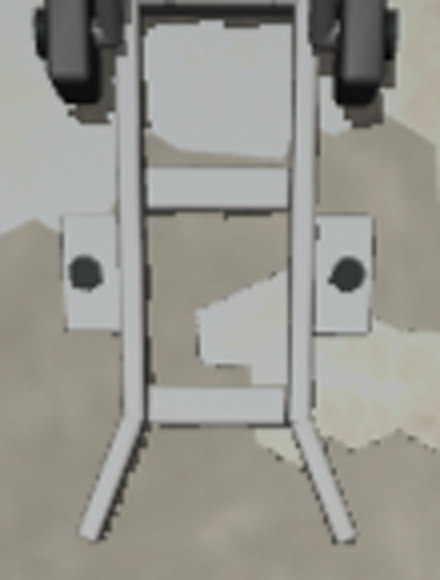

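```bash
python3 - <<'E'
from h import *
w=dict(np.load("pics/w6.npz"))
px=lambda a,b:(195+a/4-.5,b/4-.5)
b1=unproj(w,px(216.5,402),.005);b2=unproj(w,px(217.5,188),.005)
print(b1,b2,np.linalg.norm(b2-b1)); dd=b2-b1; print(np.rad2deg(np.arctan2(dd[1],dd[0])),(b1+b2)/2)
f=(unproj(w,px(90,538),.012)+unproj(w,px(345,538),.012))/2; g=f;dd=b2-f;print(f,np.rad2deg(np.arctan2(dd[1],dd[0])))
s1=unproj(w,px(85,273),.003);s2=unproj(w,px(348,273),.003);dd=s1-s2;print(s1,s2,(s1+s2)/2,np.rad2deg(np.arctan2(dd[1],dd[0]))-90)
i=[unproj(w,px(*u),.012) for u in ((145,402),(289,402),(145,188),(290,188))]
print(np.linalg.norm(i[0]-i[1]),np.linalg.norm(i[2]-i[3]))
o=(b1+b2)/2; 
save(w,"w6b.png",(195,0,110,145),4,proj(w,chockpts(o[0],o[1],np.deg2rad(-5))))
E
```

```text
[ 0.48487904 -0.28371629  0.005     ] [ 0.53470945 -0.28900315  0.005     ] 0.0501100830112037
-6.0562540353089895 [ 0.50979424 -0.28635972  0.005     ]
[ 0.45128148 -0.28072024  0.012     ] -5.669868326658415
[ 0.51878105 -0.25390529  0.003     ] [ 0.51256363 -0.31968186  0.003     ] [ 0.51567234 -0.28679357  0.003     ] -5.399748270425022
0.03626983766158242 0.03479361618303052
```

View pics/w6b.png

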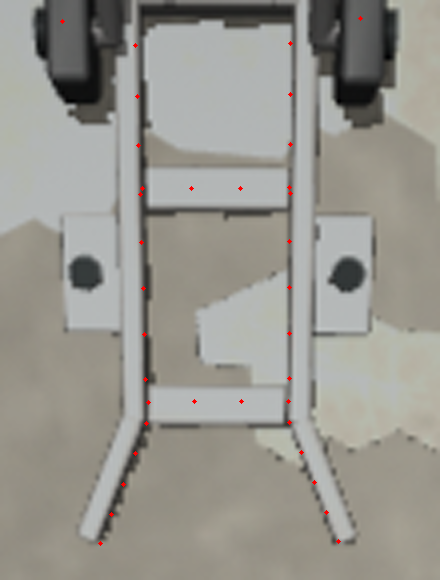

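```bash
cat >> h.py <<'E'
O=np.array([.5098,-.2864]); YAW=np.deg2rad(-5.6); U=np.array([np.cos(YAW),np.sin(YAW)]); NN=np.array([-np.sin(YAW),np.cos(YAW)])
E
python3 - <<'E'
from h import *
B=np.array([.472,-.124]); C=np.array([.376,-.277]); bc=np.arctan2(*(C-B)[::-1]); d=(C-B)/np.linalg.norm(C-B)
C1=C-.0015*d
env.reach(P(C1,.12),down(bc+np.pi/2))
env.movel(P(C1,.054),velocity=.1,guard=8)
env.close_gripper(20)
z=monitor.sense()["position"][2]; S=O-.134*U
env.reach(P(S,z),down(YAW-np.pi/2))
print(monitor.sense()["finger_gap"],monitor.sense()["contact_force"])
setup_push(S,YAW,jaw=YAW-np.pi/2)
w=eyes.grab_frame("wrist"); save(w,"w7.png",None,1.5,proj(w,np.vstack([chockpts(*O,YAW),wheelpts(*S,YAW)])))
print(monitor.sense()["clock"])
E
```

```text
0.3007013575858752 [-2.98606016 -2.5257201   3.15114513]
33.7083
```

View pics/w7.png

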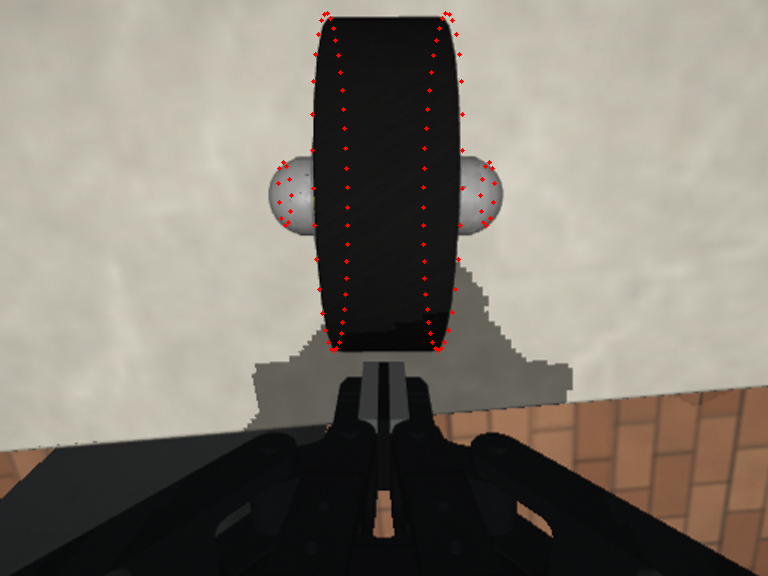

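The wheel stands as planned, with its domes at (292,195) and (480,195) px. Next I push it to the bar.

```bash
python3 - <<'E'
from h import *
env.movel(P(O-(.134+.064)*U,.006),velocity=.1)
env.movel(P(O-(.0494+.052)*U,.006),velocity=.06,guard=15)
s=monitor.sense();print(s["contact_force"],s["clock"])
w=eyes.grab_frame("wrist"); save(w,"w8.png",None,1.5,proj(w,np.vstack([chockpts(*O,YAW),wheelpts(*(O-.0494*U),YAW)])))
save(eyes.grab_frame("scene"),"s8.png",(270,225,100,80),7)
E
```

```text
[-4.57970487  0.85414208  2.34991334] 35.7583
```

View pics/w8.png

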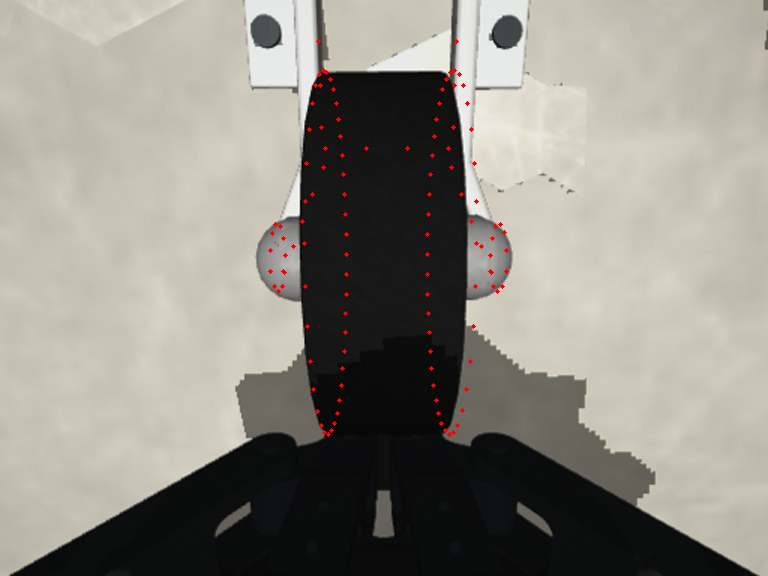

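View pics/s8.png

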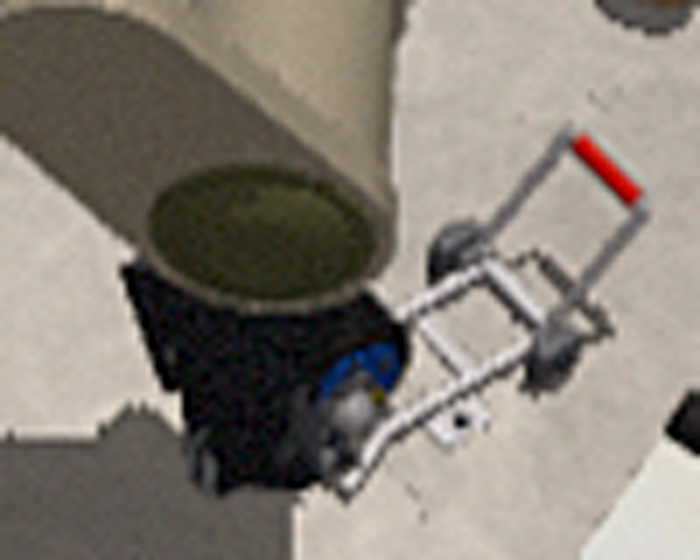

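```bash
python3 - <<'E'
from h import *
r=env.movel(P(O-(.025+.051)*U,.036),velocity=.05,guard=25)
s=monitor.sense();print(r,s["contact_force"],s["clock"],(s["position"][:2]-O)@U,s["position"][2])
w=eyes.grab_frame("wrist"); save(w,"w9.png",None,1.5,proj(w,np.vstack([chockpts(*O,YAW),wheelpts(*(O-.0*U),YAW)])))
E
```

```text
False [-0.18203012 -0.42490679  0.82125313] 36.7917 -0.07612832589204406 0.035717689545389036
```

View pics/w9.png

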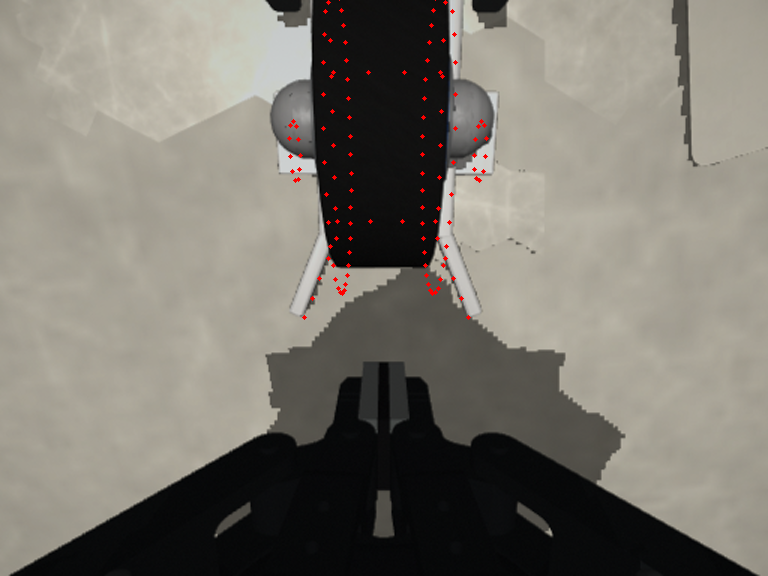

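```bash
python3 - <<'E'
from h import *
env.hold(.3)
w=eyes.grab_frame("wrist"); save(w,"w10.png",None,1.5,proj(w,np.vstack([chockpts(*O,YAW),wheelpts(*(O-.0*U),YAW)])))
save(eyes.grab_frame("scene"),"s10.png",(270,225,100,80),7)
E
```

```text
(no output)
```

View pics/w10.png

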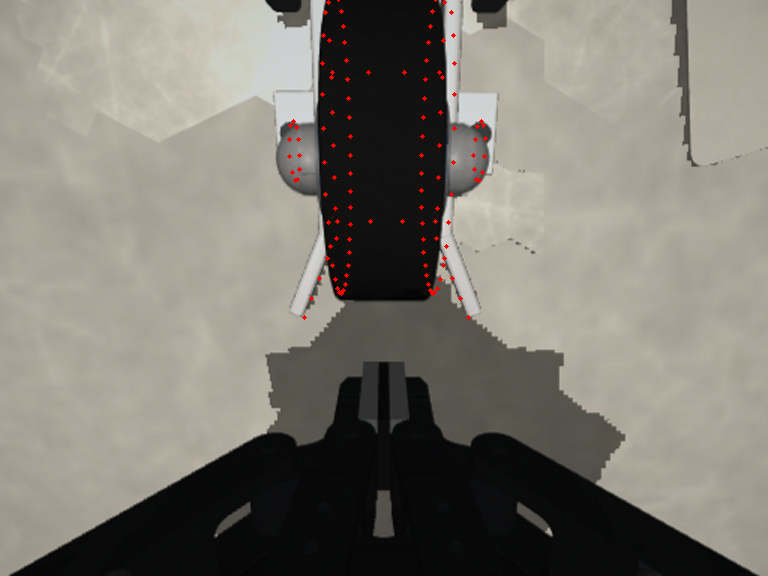

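View pics/s10.png

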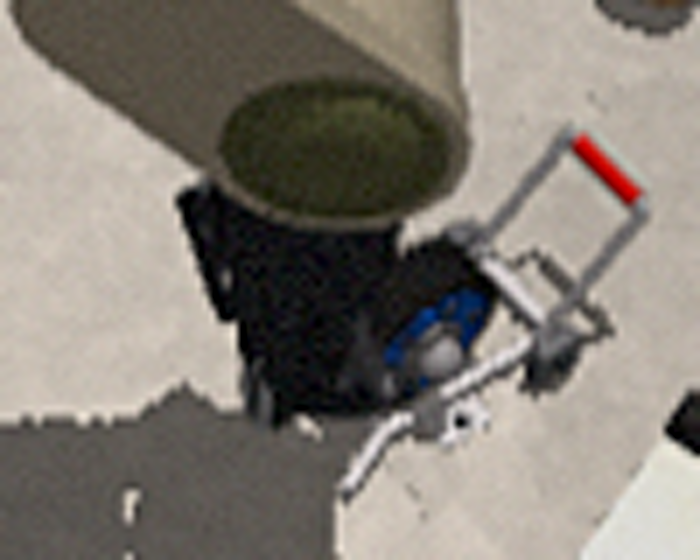

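```bash
python3 - <<'E'
from h import *
q=down(YAW)
def sl(t): return .056+.075*np.sin(t), .016+.075*np.cos(t)
s=monitor.sense()["position"]
env.movel(P(s[:2]-.01*U,.16),velocity=.25)
t0=np.deg2rad(40); a,z=sl(t0)
env.reach(P(O+(a+.036)*U,.16),q)
env.movel(P(O+(a+.036)*U,z-.014),velocity=.15,guard=10)
s=monitor.sense();print(s["clock"],s["position"])
save(eyes.grab_frame("scene"),"s11.png",(290,215,100,80),7)
w=eyes.grab_frame("wrist"); save(w,"w11.png",None,1.2)
E
```

```text
39.9333 [ 0.64980121 -0.3004957   0.06085332]
```

View pics/s11.png

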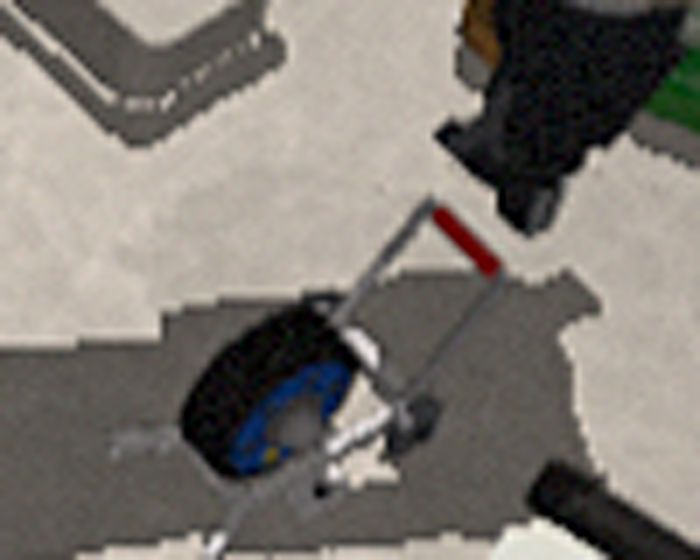

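View pics/w11.png

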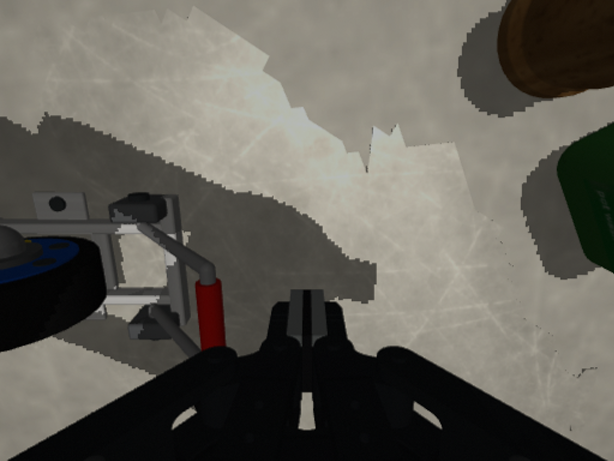

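```bash
python3 - <<'E'
from h import *
def sl(t): return .056+.075*np.sin(t), .016+.075*np.cos(t)
for deg in (38,25,12,0,-10,-18):
    t=np.deg2rad(deg); a,z=sl(t); f=np.clip((38-deg)/60,0,1)
    r=env.movel(P(O+(a+.0195)*U,z-.014+.007*f),velocity=.07,guard=15)
    s=monitor.sense();print(deg,r,np.round(s["contact_force"],1),round(s["clock"],1))
    if r: break
save(eyes.grab_frame("scene"),"s12.png",(290,215,100,80),7)
E
```

```text
38 False [ 0.9 -1.   0.2] 40.5
25 False [-0.1  0.4 -0.1] 40.9
12 False [-0.1  0.2 -0.9] 41.3
0 False [0.2 0.7 0.1] 41.6
-10 False [ 0.3 -0.6 -0.1] 42.0
-18 False [ 0.4 -0.6  0.5] 42.3
```

View pics/s12.png

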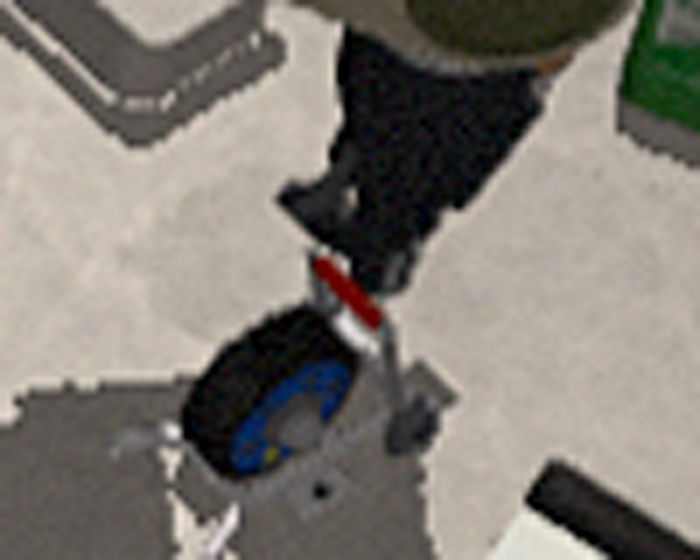

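Swinging well. Now the final press onto the tyre, guarded.

```bash
python3 - <<'E'
from h import *
def sl(t): return .056+.075*np.sin(t), .016+.075*np.cos(t)
for deg,dx in ((-24,.0),(-28,0),(-30,-.001),(-31,-.003),(-32,-.005)):
    t=np.deg2rad(deg); a,z=sl(t)
    r=env.movel(P(O+(a+.0195+dx)*U,max(z-.006,.0755)),velocity=.03,guard=3.5)
    s=monitor.sense();print(deg,r,np.round(s["contact_force"],1),round(s["clock"],1))
    if r: break
save(eyes.grab_frame("scene"),"s13.png",(290,215,100,80),7)
w=eyes.grab_frame("wrist"); save(w,"w13.png",None,1.2,proj(w,chockpts(*O,YAW,1.22)))
E
```

```text
-24 False [0.4 0.6 0.1] 42.7
-28 False [0.  0.1 0.4] 43.0
-30 False [0.3 0.2 0.3] 43.3
-31 True [ 3.1 -0.7  1.5] 43.5
```

View pics/s13.png

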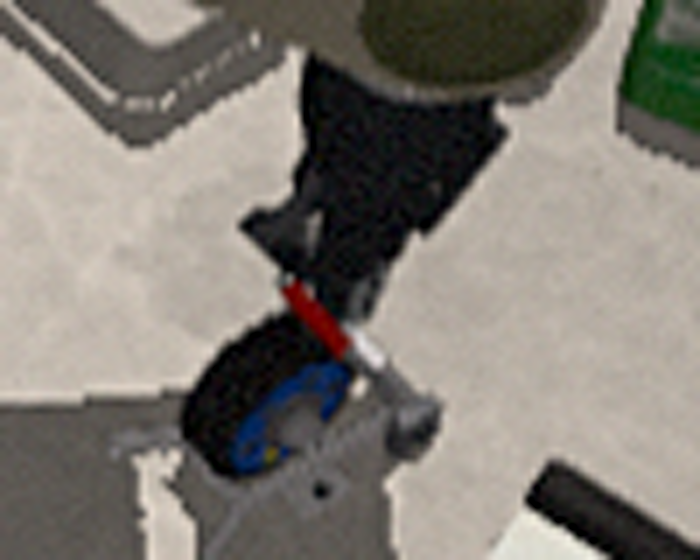

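View pics/w13.png

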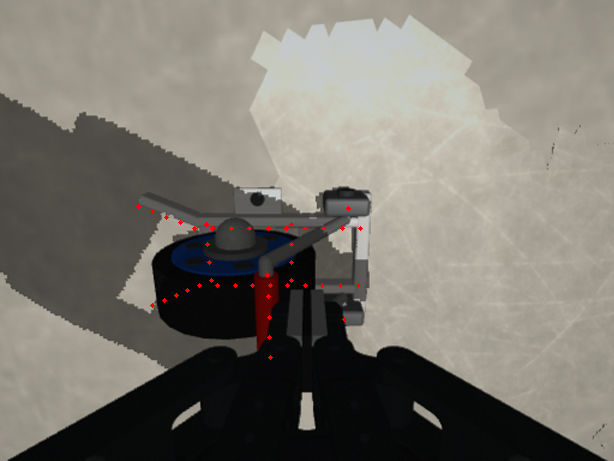

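```bash
python3 - <<'E'
from h import *
s=monitor.sense()["position"]
env.movel(P(s[:2]+.03*U,s[2]+.005),velocity=.1)
env.movel(P(s[:2]+.05*U,.25),velocity=.25)
env.reach([.40,-.02,.30],down(YAW))
env.hold(.3)
s=eyes.grab_frame("scene"); pts=proj(s,np.vstack([chockpts(*O,YAW,1.22),wheelpts(*O,YAW)]))
save(s,"s14.png",(300,225,80,65),5);save(s,"s14o.png",(300,225,80,65),5,pts)
cv2.imwrite("pics/s14c.png",np.hstack([cv2.imread("pics/s14.png"),cv2.imread("pics/s14o.png")])[:600,:800])
t=eyes.grab_frame("top"); save(t,"t14.png",None,1.5); save(s,"s14f.png",None,1.5)
print(monitor.sense()["clock"])
E
```

```text
46.5833
```

View pics/s14c.png

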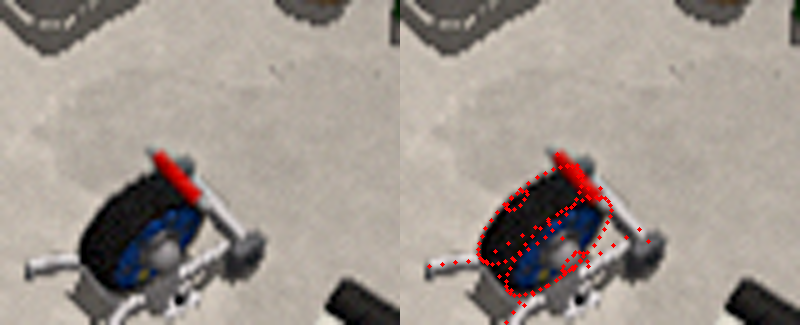

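View pics/t14.png

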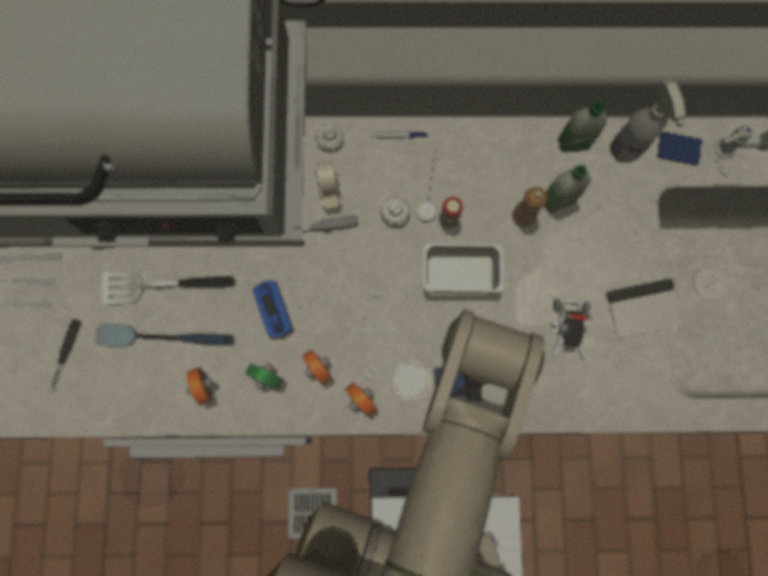

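View pics/s14f.png

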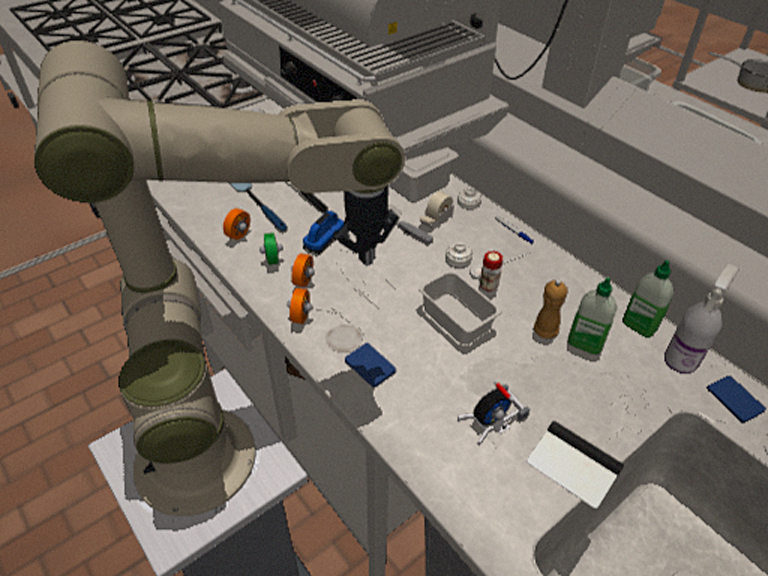

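```bash
python3 -c "
from bench import job,monitor
job.hand_in(); print(monitor.sense()['clock'])"
```

```text
the job is handed in; nothing more can be done
the job is handed in; nothing more can be done
```

The wheel is parked upright in the chock with the red sleeve on its tyre. I handed the job in about 47 s into the 72 s limit.

- **Rolling:** I swivelled the wheel on the spot with light 20 N pinches. The closed fingertips then pushed it on its rim between the pan and the scourer, about 0.6 m or 2.5 turns in all. I pushed the back of the tyre, not the axle ends, because the gripper only stops fully open or shut. The last pinch, in front of the chock, also slid the wheel about 2 mm sideways to line it up.
- **Chock:** It went in through the flared mouth, over the first bar, and settled between the bars after rocking briefly. The hub matched the parked position in the wrist picture.
- **Bail:** I swung it over until about 3 N of contact showed the sleeve was on the tyre, close to the expected 1.22 rad, then backed the arm well clear.
- **Last checks:** The final scene picture shows the sleeve on the tyre, within a pixel or so of the model. The pan, scourer, mill, jar, timers and look-alike wheels appear unmoved, judged by eye. The arm hid part of the scourer in the last top view, but the scene view shows it in place. No check failed; mid-route wheel headings from the scene camera were only good to about 5°, so I used closer wrist pictures for alignment.

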